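# Stow a slot car's wheels in the drawer

## Robot

A 7-joint arm with a two-finger parallel gripper is mounted at the origin on the work surface. World frame = base frame: x ahead of the robot, y to its left, z up, the work surface at z = 0. Lengths are in m, angles in rad, forces in N, time in s.
With the tool pointing down it reaches from about 0.425 to 0.925 m from the base axis. Payload 6.8 kg.
Tool frame: the origin (TCP) lies at the very end of the fingers, on their centre line; the grasp point (between the pads) lies bot.grip_depth behind it (bot.grip_depth is the distance from the TCP to the grasp point, in m); z points along the fingers, y is the line along which they close (so a half turn about z gives the same grasp; the last joint's range is limited). The gripper opens to 85 mm and grips with 20 to 120 N. Pads are 22 mm wide; open, the fingers measure 114 mm over their backs; the gripper's body (76 mm by 85 mm) begins 54 mm behind the grasp point. The pads swing forward as they close: fully open they stand 13 mm farther back than shut.
Start: joints at [1.003, 0.477, 0.022, 1.555, -0.011, 1.109, -0.083], TCP at [0.3, -0.605, 0.231] pointing down, gripper open.
Joint ranges: [-2.96, 2.96], [-0.34, 2.1], [-1.41, 1.46], [0.24, 2.44], [-1.37, 4.51], [0.17, 1.92], [-2.96, 2.96]. Speed limits (rad/s): [2.39, 2.39, 3.14, 3.14, 3.14, 3.14, 3.14].

## Interface

Orientations are given as a unit quaternion [w, x, y, z].
In Python, from station import bot gives the robot as it stands.
- The arm moves only by the tool send_rows, never from a script. Its arguments are lists of equal length, an entry for each row: "slide": the shift along the tool's x, y, z in mm, a list of three; "roll": the turn about the tool's z in degrees; "claw": the opening, from 0 (shut) to 1 (fully open). A call has exactly 8 rows; each row is the pose to reach, as a shift and turn from the pose commanded when the call began, along the tool's axes at that moment; what a row does not reach only later rows make up. A row lasts 1/12 s, in which the tool goes at most 41.7 mm and 7.16 degrees, less where a joint would pass 70% of its speed; a pose out of reach is approached as far as the arm can. A call with a gripper value outside its range is refused whole. The fingers move at their own pace and stop on an object; "force" is the grip in N (left out, the last holds). Time passes only in rows, so rows that repeat a pose let the fingers close, or fill a call up. It gives the time, the measured TCP pose, the force, the opening and the grip force at its end, in the units of the state.
- bot.get_obs(): the state, without advancing time (a new reading comes with each control period).
- bot.read_camera(name): name is "scene" or "side" or "wrist"; returns the picture (480x640x3 uint8, red, green, blue); there is no depth.
- bot.camera_model(name): a dict with "camera_matrix" (3x3 intrinsics, pixels), "camera_from_world" (4x4, takes a point from world to camera coordinates). Camera axes: x right, y down, z forward; pixel columns grow to the right and rows downward; lengths in m; the calibration is good to about 2 mm. A picture is of the moment at which its call begins: read the wrist's pose just before it. camera_model takes no time and is no camera call; for the wrist camera it gives the pose at the moment of the call.
- bot.hand_in(): hands the job in; it is judged then, once.
The state is a dict: "t": time; "q": joint angles; "joint_vel": joint speeds; "joint_torque": joint torques, N m; "eef_pos": TCP position; "tool_rot": TCP orientation; "contact_force": force on the tool from outside, world axes, zero at the start; "torque": the same for the moment, N m; "gripper_width": opening from 0.0 (shut) to 1.0 (fully open); "grasp_force": force on a finger pad.
Only numpy, scipy, OpenCV 4.12 (cv2) and the standard library are available. Lean on these libraries where they do the work, as an engineer would, in place of code of your own. Each camera call takes 0.05 s, during which the arm holds its last target. There are 200 camera calls.

## Task

The four wheels lying round the pink car belong in the open drawer of the small wooden unit: put one wheel in each of its four wells, lying flat, and only when all four are in, gently push the drawer fully shut. Leave the car, the glue bottle, the pliers and the screw tin where they are.

Things in the scene. Friction and masses are not known exactly. Their poses are not given: they have to be found in the camera images.
- wheel0: slot-car wheel: black rubber tyre with an orange hub, a plain cylinder 28 mm in diameter and 18 mm wide, 20 g, lying flat on the bench beside the car (hub face up, top 18 mm above the bench). Origin at its centre, z along its axle. The four wheels are identical.
- wheel1: slot-car wheel: black rubber tyre with an orange hub, a plain cylinder 28 mm in diameter and 18 mm wide, 20 g, lying flat on the bench beside the car (hub face up, top 18 mm above the bench). Origin at its centre, z along its axle. The four wheels are identical.
- wheel2: slot-car wheel: black rubber tyre with an orange hub, a plain cylinder 28 mm in diameter and 18 mm wide, 20 g, lying flat on the bench beside the car (hub face up, top 18 mm above the bench). Origin at its centre, z along its axle. The four wheels are identical.
- wheel3: slot-car wheel: black rubber tyre with an orange hub, a plain cylinder 28 mm in diameter and 18 mm wide, 20 g, lying flat on the bench beside the car (hub face up, top 18 mm above the bench). Origin at its centre, z along its axle. The four wheels are identical.
- well0 (a point): middle of the floor of the front left well of the drawer. Wells are 46 mm square inside, four in a 2 x 2 block at 50 mm pitch, parted by 4 mm walls (5 mm outside walls) only 10 mm high above this point; the floor is 12 mm above the bench. It moves with the drawer. Axes as handle: x points into the drawer unit (the way the drawer shuts), z up.
- well1 (a point): middle of the floor of the front right well of the drawer. Wells are 46 mm square inside, four in a 2 x 2 block at 50 mm pitch, parted by 4 mm walls (5 mm outside walls) only 10 mm high above this point; the floor is 12 mm above the bench. It moves with the drawer. Axes as handle: x points into the drawer unit (the way the drawer shuts), z up.
- well2 (a point): middle of the floor of the rear left well of the drawer. Wells are 46 mm square inside, four in a 2 x 2 block at 50 mm pitch, parted by 4 mm walls (5 mm outside walls) only 10 mm high above this point; the floor is 12 mm above the bench. It moves with the drawer. Axes as handle: x points into the drawer unit (the way the drawer shuts), z up.
- well3 (a point): middle of the floor of the rear right well of the drawer. Wells are 46 mm square inside, four in a 2 x 2 block at 50 mm pitch, parted by 4 mm walls (5 mm outside walls) only 10 mm high above this point; the floor is 12 mm above the bench. It moves with the drawer. Axes as handle: x points into the drawer unit (the way the drawer shuts), z up.
- handle (a point): middle of the outer bar of the drawer's steel U handle: level, 10 mm thick, 60 mm long, axis 23 mm above the bench and 45 mm out from the front board (8 mm thick, 126 mm wide, top 36 mm above the bench). x points into the unit (the way the drawer shuts), y along the bar, z up. Front wells lie 81 mm along x from here, rear wells 131 mm, each 25 mm to either side. Moves with the drawer.
- drawer (a joint): how far the drawer is pulled out, m: 0 fully shut (front board against the unit), 0.165 the stop. It stands 0.14 to 0.165 open at the start. It slides level with about 1.5 N of friction plus light damping and stays where it is left.
- unit: small fixed plywood drawer unit, 136 mm wide, 190 mm deep, 112 mm high (small parts on top, to 125 mm). Origin at the bench under the middle of its front face; x points into the unit, the drawer comes out towards -x. The drawer's opening is lowest in the front, its roof 38 mm above the bench: a wheel lying flat in its well (top at 30 mm) passes under, one that leans on a wall does not.
- car: pink and black 1:24 slot-car body without wheels, 180 x 74 mm, up to 42 mm high, loose, 160 g. Origin under its centre, x towards its nose (length), z up. Bystander.
- glue: white glue bottle standing upright behind the car's tail, 27 mm in diameter, 80 mm tall with a thin nozzle above 58 mm, 40 g, easily toppled. Origin at the centre of its underside. Bystander.
- pliers: red-handled pliers lying flat, about 140 mm long along x (jaws to +x), 50 mm wide, 12 mm high. Origin near the middle, on the bench. Bystander.
- tin: round closed aluminium screw tin with a blue lid, 50 mm in diameter, 45 mm tall, 150 g. Origin at the centre of its underside. Bystander.
Mind the look-alikes: they are no part of the job. What is shaped like the wheel0 but green is not meant. Leave any purple look-alike of the wheel3 alone.

How it is judged:
By the outcome, as a careful person would: the job done as asked, in the order asked, and still so for the second after the job is handed in, with the robot touching nothing.
It also fails if it takes over 72 s, if anything falls off the work surface, if the arm or the gripper's body presses on something with over 40 N, if the wrist force passes 120 N, or if a joint passes its speed limit or range.

## Working session

There is one attempt and no reset: what is moved stays moved. The work goes in short steps, Python scripts to look and compute and a tool call to move; the robot and the scene stay as the last step left them, time stands still between calls to the robot, and variables do not carry over. Pictures are saved under pics/ and viewed, at most 10 in all, crops included, and the job is handed in when it is done.

Besides the shell and the picture viewer there is one more tool, called after ">>>" as a command line: name --pt "numbers of a row" for each row, then --argument value for the rest. send_rows: Moves the arm, as the interface text tells. Its arguments: {"type":"object","properties":{"slide":{"type":"array","items":{"type":"array","items":{"type":"number"}}},"roll":{"type":"array","items":{"type":"number"}},"claw":{"type":"array","items":{"type":"number"}},"force":{"type":"number"}},"required":["slide","roll","claw"]}

```bash
mkdir -p pics; ls
python3 - <<'E'
from station import bot
import cv2,numpy as np
for n in("scene","side"):
    im=bot.read_camera(n); cv2.imwrite(f"pics/{n}0.png",im[:,:,::-1])
    m=bot.camera_model(n); T=np.linalg.inv(m["camera_from_world"]); print(n,np.round(m["camera_matrix"],1).tolist(),T.round(3).tolist())
o=bot.get_obs(); print(o, bot.grip_depth)
E
```

```text
pics
scene [[492.7, 0.0, 321.4], [0.0, 492.7, 238.2], [0.0, 0.0, 1.0]] [[0.683, 0.585, -0.437, 0.956], [0.73, -0.558, 0.394, -0.384], [-0.013, -0.589, -0.808, 0.823], [0.0, 0.0, 0.0, 1.0]]
side [[563.4, 0.0, 317.0], [0.0, 563.4, 240.4], [0.0, 0.0, 1.0]] [[0.941, -0.164, 0.297, 0.196], [-0.339, -0.498, 0.798, -0.946], [0.017, -0.851, -0.524, 0.69], [0.0, 0.0, 0.0, 1.0]]
{'t': 0.1, 'q': array([ 1.00293998,  0.47770676,  0.02233851,  1.55634151, -0.01149075,
        1.10926774, -0.08310338]), 'joint_vel': array([ 0.00076442, -0.00160996,  0.00030563, -0.00205547, -0.0016873 ,
       -0.00104876,  0.00060793]), 'joint_torque': array([ 4.95450498e-03, -5.97768724e+01,  1.61385946e+00, -2.81957603e+01,
        1.28412721e-02,  5.05684497e-03, -1.80500138e-06]), 'eef_pos': array([ 0.2992789 , -0.6044485 ,  0.23043468]), 'tool_rot': array([-7.60515643e-04,  9.73691054e-01,  2.27870788e-01, -2.40366394e-04]), 'contact_force': array([ 0.40163945,  0.43823239, -0.3914502 ]), 'torque': array([ 0.00404531, -0.01292522,  0.02374443]), 'grasp_force': 0.0, 'gripper_width': 1.0020010653590121} 0.0187
```

View pics/scene0.png

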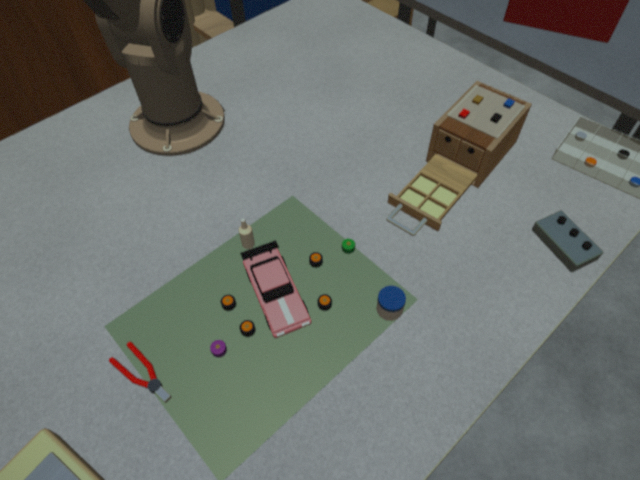

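View pics/side0.png

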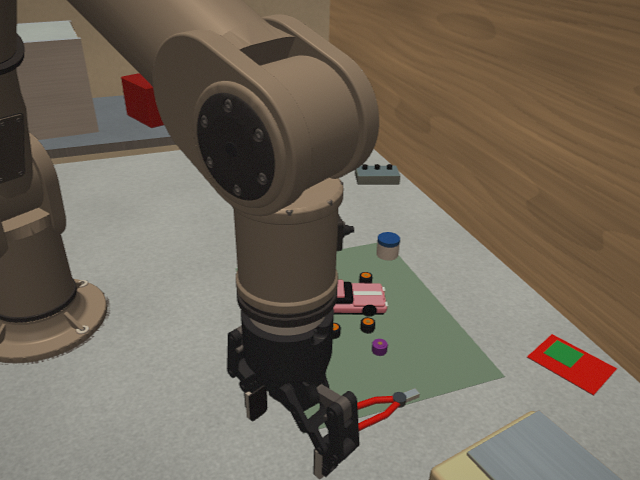

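The scene view shows four orange-hub wheels at about (228,302), (247,328), (316,259) and (325,301). The green look-alike is at (348,245) and the purple one at (218,348). The drawer wells are near (430,192) and the handle near (405,222). Next I'll measure these and make one confirming crop.

```bash
cat > h.py <<'E'
from station import bot
import cv2,numpy as np
def cast(m,uv,z):
    T=np.linalg.inv(m["camera_from_world"]);d=T[:3,:3]@np.linalg.solve(m["camera_matrix"],[uv[0],uv[1],1.])
    return T[:3,3]+d*(z-T[2,3])/d[2]
def blobs(im,lo,hi,amin):
    k=cv2.inRange(cv2.cvtColor(im,cv2.COLOR_RGB2HSV),lo,hi)
    n,_,s,c=cv2.connectedComponentsWithStats(k)
    return [(c[i],s[i]) for i in range(1,n) if s[i][4]>=amin]
E
python3 - <<'E'
from h import *
im=cv2.imread("pics/scene0.png")[:,:,::-1].copy();m=bot.camera_model("scene")
for nm,lo,hi,z,a in(("wheel",(8,150,90),(20,255,255),.018,25),("green",(50,150,60),(75,255,255),.018,20),("purple",(135,100,60),(160,255,255),.018,20),("well",(24,50,120),(36,140,255),.012,60),("lid",(105,150,60),(120,255,255),.045,200),("pink",(165,60,100),(180,150,255),.03,300)):
    for c,s in blobs(im,lo,hi,a): print(nm,c.round(1),s,cast(m,c,z).round(4))
a=cv2.resize(im[230:370,190:420],None,fx=3.3,fy=3.3,interpolation=cv2.INTER_CUBIC)
b=cv2.resize(im[145:245,375:490],None,fx=5,fy=5,interpolation=cv2.INTER_CUBIC)
cv2.imwrite("pics/cropA.png",a[:,:,::-1]);cv2.imwrite("pics/cropB.png",b[:,:,::-1])
E
```

```text
wheel [590.7 160.5] [586 158  10   6  49] [0.7822 0.5972 0.018 ]
wheel [315.4 257. ] [311 253  10   9  71] [ 0.5458 -0.0314  0.018 ]
wheel [324.2 299.7] [319 295  11  10  82] [ 0.6269 -0.0841  0.018 ]
wheel [227.1 300. ] [222 296  11   9  79] [ 0.5033 -0.2153  0.018 ]
wheel [246.4 325.8] [241 321  11  11  89] [ 0.5695 -0.2217  0.018 ]
green [347.9 244.8] [343 239  11  12  93] [0.5691 0.0356 0.018 ]
purple [217.7 347.5] [211 341  15  14 151] [ 0.5678 -0.2837  0.018 ]
well [423.7 187.7] [411 176  26  19  77] [0.5722 0.267  0.012 ]
well [412.5 199.3] [400 189  25  19  80] [0.5772 0.224  0.012 ]
well [445.1 200.3] [431 194  27  12  63] [0.6273 0.2723 0.012 ]
well [432.5 210.6] [420 200  26  19  76] [0.6268 0.2306 0.012 ]
well [ 46.6 454.4] [  0 429  97  51 481] [ 0.5258 -0.5816  0.012 ]
lid [391.4 298. ] [379 286  26  25 505] [ 0.7185 -0.0047  0.045 ]
pink [274.1 287.5] [ 244  248   66   88 1912] [ 0.549  -0.1385  0.03  ]
```

View pics/cropA.png

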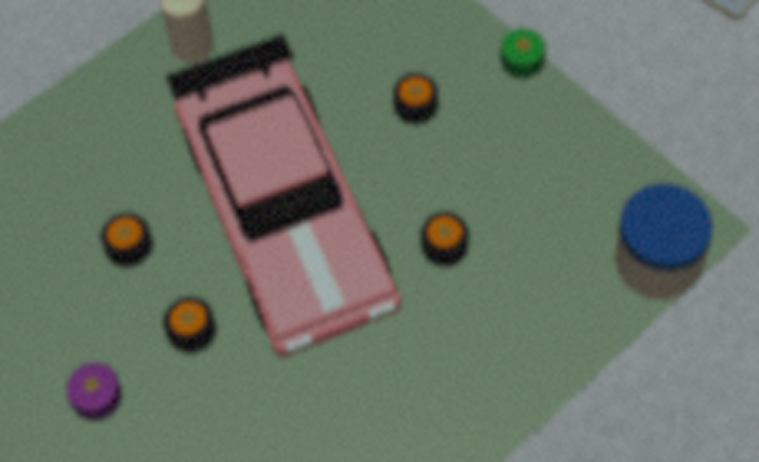

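View pics/cropB.png

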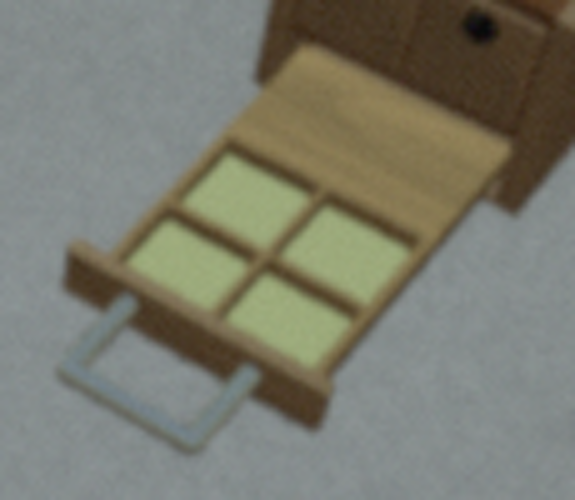

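Crop A confirms it: the four orange-hub wheels around the car are the targets. The green one (348,245) and the purple one (218,348) are look-alikes and stay. Crop B shows the wall cross at about (262,258), the board's top front corners, and the handle bar ends at (65,368) and (195,440).

Run:
```python
from h import *
im=cv2.imread("pics/scene0.png")[:,:,::-1].copy();m=bot.camera_model("scene")
f=lambda x,y,z:cast(m,(375+(x-2)/5,145+(y-2)/5),z)[:2]
cr=f(262,258,.022);L=f(66,252,.036);R=f(318,398,.036);h0=f(65,366,.026);h1=f(195,440,.026)
print("cross",cr,"board",L,R,np.linalg.norm(L-R),"bar",h0,h1,np.linalg.norm(h0-h1))
e=(R-L)/np.linalg.norm(R-L);x=np.array([-e[1],e[0]]);print("yaw deg",np.degrees(np.arctan2(x[1],x[0])), "hm",(h0+h1)/2,"from bar:",np.degrees(np.arctan2(*(h1-h0)[::-1]))+90)
print("cross-from handle",(cr-(h0+h1)/2)@x,"(106)  board-mid",((L+R)/2-(h0+h1)/2)@x)
for i,(a,b) in enumerate(((-25,25),(-25,-25),(25,25),(25,-25))):print("well",i,(cr+x*a/1e3-e*b/1e3).round(4))
u=np.array([f(258,75,.0),f(515,212,0)]);print("unit front bottom approx",u)
g=lambda x,y,z:cast(m,(190+x/3.3,230+y/3.3),z)[:2]
t=g(250,55,.04);n=g(340,325,.02);print("car tail,nose",t,n,np.degrees(np.arctan2(*(n-t)[::-1])))
print("glue",cast(m,(247,245),.0)[:2],"sides", g(178,95,.03),g(283,350,.0),g(398,300,.02))
```

```text
cross [0.59747111 0.24544921] board [0.54469811 0.17764189] [0.66697017 0.19318864] 0.12325647473321436 bar [0.58106478 0.13856492] [0.64277552 0.14816751] 0.062453378821536204
yaw deg 97.24620922431315 hm [0.61192015 0.14336622] from bar: 98.84466467224625
cross-from handle 0.10309019250362303 (106)  board-mid 0.04248086617897754
well 0 [0.5758 0.2175]
well 1 [0.6254 0.2238]
well 2 [0.5695 0.2671]
well 3 [0.6191 0.2734]
unit front bottom approx [[0.51406517 0.34841324]
 [0.6478117  0.36453795]]
car tail,nose [ 0.47258704 -0.09455374] [ 0.63190379 -0.16498056] -23.848079810490667
glue [ 0.41805346 -0.10498769] sides [ 0.45944565 -0.13971218] [ 0.61359047 -0.19203976] [ 0.64246314 -0.13225385]
```

>>> send_rows --pt "35 -19 12" --pt "70 -38 24" --pt "105 -57 36" --pt "140 -76 48" --pt "175 -95 60" --pt "210 -114 72" --pt "245 -133 84" --pt "280 -152 96" --roll '[-4,-8,-12,-16,-20,-24,-26.2,-26.2]' --claw '[0.6,0.6,0.6,0.6,0.6,0.6,0.6,0.6]' --force 25

```text
t: 0.77
eef_pos: [0.4835, -0.3428, 0.1346]
tool_rot: [-0.0, 0.896, 0.443, -0.0]
contact_force: [0.6, -0.0, -0.2]
gripper_width: 0.606
grasp_force: 0.0
```

>>> send_rows --pt "35 -1 14" --pt "70 -3 28" --pt "105 -4 42" --pt "135 -5 54" --pt "149 -6 58" --pt "149 -6 58" --pt "149 -6 58" --pt "149 -6 58" --roll '[0,0,0,0,0,0,0,0]' --claw '[0.6,0.6,0.6,0.6,0.6,0.6,0.6,0.6]'

```text
t: 1.43
eef_pos: [0.568, -0.2248, 0.0776]
tool_rot: [0.001, 0.897, 0.442, -0.001]
contact_force: [-0.4, -0.6, 0.0]
gripper_width: 0.602
grasp_force: 0.0
```

Run:
```python
from h import *
m=bot.camera_model("wrist");im=bot.read_camera("wrist");cv2.imwrite("pics/w1.png",im[:,:,::-1])
o=bot.get_obs();print(o["t"],o["eef_pos"])
for c,s in blobs(im,(8,140,60),(22,255,255),150):print(c.round(1),s,cast(m,c,.018).round(4))
```

```text
1.4833 [ 0.56790158 -0.22513832  0.07779998]
[59.5 10.9] [ 39   0  40  26 837] [ 0.544  -0.0335  0.018 ]
[245.2   3.3] [230   0  31   9 201] [ 0.6226 -0.0898  0.018 ]
[319.9 253.3] [304 239  33  30 753] [ 0.5698 -0.2213  0.018 ]
[228.9 297.6] [220 290  23  20 221] [ 0.5036 -0.2092  0.018 ]
```

View pics/w1.png

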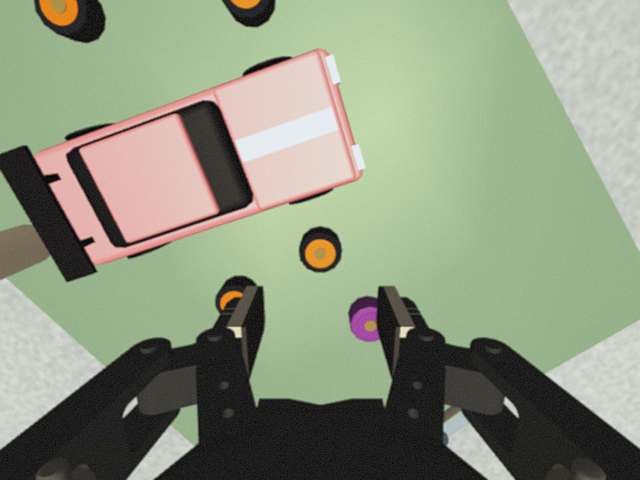

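The wrist view shows wheel D between the fingers' paths at (320,253), with the purple one clear of the pads. Descending and gripping.

>>> send_rows --pt "3 -1 30" --pt "4 -1 60" --pt "4 -1 70" --pt "4 -1 70" --pt "4 -1 70" --pt "4 -1 70" --pt "4 -1 70" --pt "4 -1 70" --roll '[0,0,0,0,0,0,0,0]' --claw '[0.6,0.6,0.6,0.6,0,0,0,0]' --force 30

```text
t: 2.15
eef_pos: [0.5717, -0.2196, 0.0091]
tool_rot: [0.001, 0.897, 0.442, 0.001]
contact_force: [-1.4, -1.7, 5.5]
gripper_width: 0.303
grasp_force: 29.8
```

>>> send_rows --pt "0 0 -40" --pt "5 -3 -76" --pt "40 -25 -76" --pt "75 -47 -76" --pt "110 -69 -76" --pt "145 -91 -76" --pt "180 -112 -76" --pt "215 -134 -76" --roll '[0,0,0,0,0,0,0,0]' --claw '[0,0,0,0,0,0,0,0]'

```text
t: 2.82
eef_pos: [0.5953, 0.0353, 0.0844]
tool_rot: [0.0, 0.897, 0.443, 0.001]
contact_force: [0.6, -0.1, 0.2]
gripper_width: 0.304
grasp_force: 29.7
```

>>> send_rows --pt "35 -22 0" --pt "70 -44 0" --pt "105 -66 0" --pt "140 -88 0" --pt "175 -110 0" --pt "200 -126 10" --pt "204 -128 20" --pt "204 -128 20" --roll '[0,0,0,0,0,0,0,0]' --claw '[0,0,0,0,0,0,0,0]'

```text
t: 3.48
eef_pos: [0.6154, 0.2767, 0.062]
tool_rot: [-0.001, 0.896, 0.445, -0.001]
contact_force: [-0.6, -0.9, -1.3]
gripper_width: 0.303
grasp_force: 29.7
```

Run:
```python
from h import *
m=bot.camera_model("wrist");im=bot.read_camera("wrist");cv2.imwrite("pics/w2.png",im[:,:,::-1])
o=bot.get_obs();print(o["t"],o["eef_pos"],o["gripper_width"],o["grasp_force"])
np.savez("w2.npz",K=m["camera_matrix"],T=m["camera_from_world"])
for c,s in blobs(im,(22,40,100),(40,160,255),400):print(c.round(1),s,cast(m,c,.012).round(4))
```

```text
3.5333 [0.61627459 0.27360372 0.06254178] 0.3048733544074505 29.707505106925964
[322.8 264.5] [273 213 105  79 821] [0.6162 0.2762 0.012 ]
[247.7 302.5] [ 219  273   58   59 1346] [0.5632 0.2843 0.012 ]
[398.7 304.4] [ 366  273   65   65 1809] [0.6382 0.226  0.012 ]
[323.  367.1] [ 285  337   74   66 3136] [0.5721 0.2176 0.012 ]
```

View pics/w2.png

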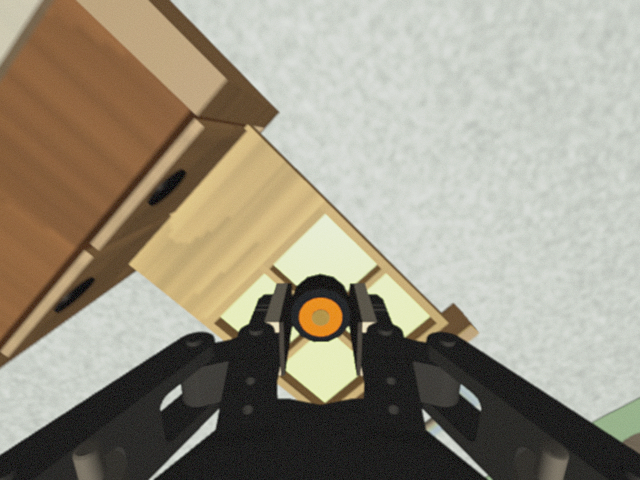

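The wrist view shows the wheel held level over the rear right well, whose diamond is centred near (325,266). Its position agrees with the scene estimate to within 2 mm. Lowering and releasing.

>>> send_rows --pt "4 1 12" --pt "4 1 24" --pt "4 1 34" --pt "4 1 38" --pt "4 1 38" --pt "4 1 38" --pt "4 1 38" --pt "4 1 38" --roll '[0,0,0,0,0,0,0,0]' --claw '[0,0,0,0,0,0.6,0.6,0.6]'

```text
t: 4.2
eef_pos: [0.6211, 0.276, 0.026]
tool_rot: [-0.0, 0.897, 0.443, 0.001]
contact_force: [0.7, -0.3, -0.6]
gripper_width: 0.602
grasp_force: 0.0
```

>>> send_rows --pt "0 0 -30" --pt "0 0 -60" --pt "-37 17 -60" --pt "-74 33 -60" --pt "-111 50 -60" --pt "-148 67 -60" --pt "-185 83 -60" --pt "-222 100 -60" --roll '[0,0,0,0,0,0,0,0]' --claw '[0.6,0.6,0.6,0.6,0.6,0.6,0.6,0.6]'

```text
t: 4.87
eef_pos: [0.5646, 0.0372, 0.0861]
tool_rot: [0.0, 0.897, 0.443, 0.001]
contact_force: [1.4, -0.6, -0.0]
gripper_width: 0.596
grasp_force: 0.0
```

>>> send_rows --pt "-37 17 0" --pt "-74 33 0" --pt "-111 50 0" --pt "-148 67 0" --pt "-185 84 0" --pt "-222 100 0" --pt "-238 107 0" --pt "-238 107 0" --roll '[0,0,0,0,0,0,0,0]' --claw '[0.6,0.6,0.6,0.6,0.6,0.6,0.6,0.6]'

```text
t: 5.53
eef_pos: [0.5033, -0.2217, 0.0859]
tool_rot: [0.001, 0.899, 0.439, -0.001]
contact_force: [-0.0, -0.5, -0.1]
gripper_width: 0.6
grasp_force: 0.0
```

```bash
cat >> h.py <<'E'
def look(z=.018,goal=None):
    m=bot.camera_model("wrist");im=bot.read_camera("wrist");o=bot.get_obs();p=o["eef_pos"];w,x,y,_=o["tool_rot"]
    a=2*np.arctan2(y,x);X=np.array([np.cos(a),np.sin(a)]);Y=np.array([X[1],-X[0]])
    print("t",o["t"],p.round(4),"yaw",np.degrees(a).round(1),"w",round(o["gripper_width"],3))
    for c,s in blobs(im,(8,140,60),(22,255,255),150):
        q=cast(m,c,z)[:2];d=(q-p[:2])*1000;print(c.round(0),s[2:],q.round(4),"tool mm",(d@X).round(1),(d@Y).round(1))
    return im
E
python3 - <<'E'
from h import *
look()
m=bot.camera_model("scene");im=bot.read_camera("scene")
for c,s in blobs(im,(8,150,90),(20,255,255),25):print(c.round(1),s[2:],cast(m,c,.03).round(4))
E
```

```text
t 5.5833 [ 0.5045 -0.2183  0.0859] yaw 52.2 w 0.599
[314. 246.] [ 31  29 723] [ 0.5036 -0.2143] tool mm 2.6 -3.2
[590.7 160.4] [10  6 48] [0.7848 0.5828 0.03  ]
[443.8 192. ] [10  7 57] [0.6182 0.274  0.03  ]
[315.4 257. ] [10  9 73] [ 0.5519 -0.0366  0.03  ]
[227.1 300. ] [11 10 83] [ 0.5099 -0.2179  0.03  ]
[324.2 299.6] [11 10 82] [ 0.6319 -0.0885  0.03  ]
```

>>> send_rows --pt "3 -3 35" --pt "3 -3 65" --pt "3 -3 78" --pt "3 -3 78" --pt "3 -3 78" --pt "3 -3 78" --pt "3 -3 78" --pt "3 -3 78" --roll '[0,0,0,0,0,0,0,0]' --claw '[0.6,0.6,0.6,0.6,0,0,0,0]'

```text
t: 6.3
eef_pos: [0.5058, -0.2111, 0.0087]
tool_rot: [0.001, 0.897, 0.443, 0.001]
contact_force: [1.3, -0.2, 1.5]
gripper_width: 0.307
grasp_force: 29.6
```

>>> send_rows --pt "0 0 -40" --pt "4 -2 -77" --pt "40 -23 -77" --pt "76 -43 -77" --pt "112 -64 -77" --pt "148 -85 -77" --pt "184 -105 -77" --pt "220 -126 -77" --roll '[0,0,0,0,0,0,0,0]' --claw '[0,0,0,0,0,0,0,0]'

```text
t: 6.97
eef_pos: [0.5389, 0.042, 0.0854]
tool_rot: [0.0, 0.897, 0.442, 0.001]
contact_force: [0.9, 0.1, -0.1]
gripper_width: 0.307
grasp_force: 29.7
```

>>> send_rows --pt "35 -20 0" --pt "70 -40 0" --pt "105 -60 0" --pt "140 -80 0" --pt "175 -100 5" --pt "200 -114 20" --pt "203 -116 25" --pt "203 -116 25" --roll '[0,0,0,0,0,0,0,0]' --claw '[0,0,0,0,0,0,0,0]'

```text
t: 7.63
eef_pos: [0.5683, 0.2746, 0.0585]
tool_rot: [-0.001, 0.896, 0.445, -0.001]
contact_force: [-0.7, -1.4, -0.1]
gripper_width: 0.307
grasp_force: 29.7
```

Run:
```python
from h import *
look(.07)
```

```text
t 7.6833 [0.5691 0.272  0.059 ] yaw 52.6 w 0.306
[ 99. 129.] [  310   290 29452] [0.5495 0.3856] tool mm 78.4 -84.5
[236.  11.] [ 19  28 164] [0.6147 0.3832] tool mm 116.1 -31.3
[400. 228.] [  39   38 1138] [0.6171 0.287 ] tool mm 41.1 29.0
[320. 324.] [  45   40 1391] [0.5656 0.2716] tool mm -2.5 -2.6
```

>>> send_rows --pt "0 3 12" --pt "0 3 24" --pt "0 3 32" --pt "0 3 35" --pt "0 3 35" --pt "0 3 35" --pt "0 3 35" --pt "0 3 35" --roll '[0,0,0,0,0,0,0,0]' --claw '[0,0,0,0,0,0.55,0.55,0.55]'

```text
t: 8.35
eef_pos: [0.5725, 0.2703, 0.0249]
tool_rot: [-0.0, 0.897, 0.443, 0.001]
contact_force: [-0.8, 0.3, 0.0]
gripper_width: 0.548
grasp_force: 0.0
```

>>> send_rows --pt "0 0 -30" --pt "0 0 -60" --pt "-34 22 -60" --pt "-68 43 -60" --pt "-102 65 -60" --pt "-136 86 -60" --pt "-170 108 -60" --pt "-204 130 -60" --roll '[0,0,0,0,0,0,0,0]' --claw '[0.6,0.6,0.6,0.6,0.6,0.6,0.6,0.6]'

```text
t: 9.02
eef_pos: [0.5512, 0.0274, 0.085]
tool_rot: [0.0, 0.897, 0.443, 0.001]
contact_force: [0.2, -1.1, -0.5]
gripper_width: 0.602
grasp_force: 0.0
```

>>> send_rows --pt "-34 22 0" --pt "-52 33 0" --pt "-52 33 0" --pt "-52 33 0" --pt "-52 33 0" --pt "-52 33 0" --pt "-52 33 0" --pt "-52 33 0" --roll '[0,0,0,0,0,0,0,0]' --claw '[0.6,0.6,0.6,0.6,0.6,0.6,0.6,0.6]'

```text
t: 9.68
eef_pos: [0.546, -0.0308, 0.0844]
tool_rot: [-0.0, 0.896, 0.444, 0.0]
contact_force: [-0.1, 0.6, -0.4]
gripper_width: 0.6
grasp_force: 0.0
```

Run:
```python
from h import *
look()
m=bot.camera_model("scene");im=bot.read_camera("scene")
for c,s in blobs(im,(8,150,90),(20,255,255),25):print(c.round(1),s[2:],cast(m,c,.03).round(4))
```

```text
t 9.7333 [ 0.546  -0.0311  0.0843] yaw 52.6 w 0.596
[470. 246.] [ 31  30 733] [ 0.627  -0.0839] tool mm 7.2 96.5
[321. 256.] [ 31  30 712] [ 0.5459 -0.0313] tool mm -0.2 0.0
[590.7 160.5] [10  6 49] [0.7849 0.5824 0.03  ]
[423.1 181.4] [ 9  8 55] [0.5681 0.2657 0.03  ]
[443.8 192.1] [10  7 58] [0.6183 0.2738 0.03  ]
[315.4 257. ] [10  9 71] [ 0.5519 -0.0366  0.03  ]
[324.2 299.7] [11 10 82] [ 0.6319 -0.0886  0.03  ]
```

>>> send_rows --pt "0 0 35" --pt "0 0 65" --pt "0 0 76" --pt "0 0 76" --pt "0 0 76" --pt "0 0 76" --pt "0 0 76" --pt "0 0 76" --roll '[0,0,0,0,0,0,0,0]' --claw '[0.6,0.6,0.6,0.6,0,0,0,0]'

```text
t: 10.45
eef_pos: [0.5471, -0.0323, 0.0098]
tool_rot: [0.001, 0.897, 0.443, 0.001]
contact_force: [-0.8, -1.3, 4.2]
gripper_width: 0.304
grasp_force: 29.8
```

>>> send_rows --pt "0 0 -40" --pt "4 -2 -75" --pt "38 -23 -75" --pt "73 -43 -75" --pt "108 -64 -75" --pt "143 -85 -75" --pt "178 -106 -75" --pt "211 -126 -72" --roll '[0,0,0,0,0,0,0,0]' --claw '[0,0,0,0,0,0,0,0]'

```text
t: 11.12
eef_pos: [0.5748, 0.2145, 0.082]
tool_rot: [0.0, 0.897, 0.443, 0.001]
contact_force: [0.4, 0.1, -0.7]
gripper_width: 0.308
grasp_force: 29.7
```

>>> send_rows --pt "6 -3 10" --pt "6 -3 20" --pt "6 -3 20" --pt "6 -3 20" --pt "6 -3 20" --pt "6 -3 20" --pt "6 -3 20" --pt "6 -3 20" --roll '[0,0,0,0,0,0,0,0]' --claw '[0,0,0,0,0,0,0,0]'

```text
t: 11.78
eef_pos: [0.5758, 0.2177, 0.0608]
tool_rot: [0.0, 0.897, 0.442, 0.0]
contact_force: [-0.1, -0.3, -0.2]
gripper_width: 0.305
grasp_force: 29.7
```

Run:
```python
from h import *
cv2.imwrite("pics/w4.png",look(.07)[:,:,::-1])
```

```text
t 11.8333 [0.5757 0.2179 0.0607] yaw 52.5 w 0.306
[96. 26.] [115  75 629] [0.5816 0.3532] tool mm 110.8 -77.7
[321. 146.] [  40   42 1309] [0.6189 0.2741] tool mm 70.8 0.0
[254. 219.] [  38   37 1104] [0.5801 0.2678] tool mm 42.2 -26.9
[320. 312.] [  45   40 1422] [0.5758 0.2185] tool mm 0.5 -0.3
```

View pics/w4.png

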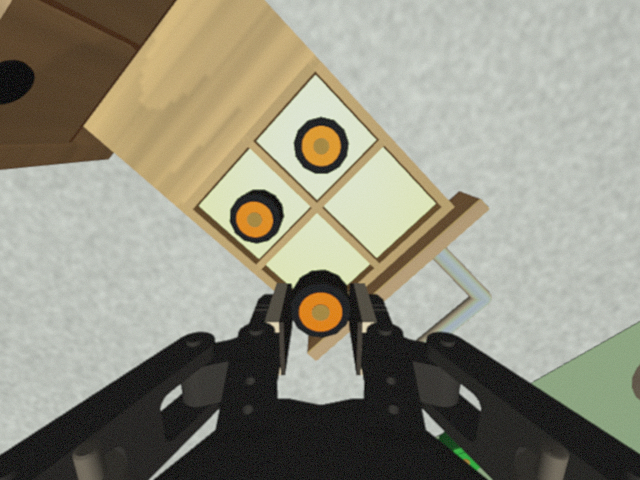

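The wrist view shows two wheels flat in the rear wells at (321,146) and (254,219). The wall cross is at (318,206), and the held wheel is over the front left well. I'll cast the cross to refine the well positions.

Run:
```python
from h import *
m=bot.camera_model("wrist")
for uv in((318,206),(262,268),(375,266),(250,147),(380,146)):print(uv,cast(m,uv,.022).round(4))
```

```text
(318, 206) [0.5977 0.2493 0.022 ]
(262, 268) [0.5502 0.2403 0.022 ]
(375, 266) [0.6023 0.2019 0.022 ]
(250, 147) [0.5887 0.2953 0.022 ]
(380, 146) [0.6423 0.2547 0.022 ]
```

>>> send_rows --pt "2 -1 12" --pt "2 -1 24" --pt "2 -1 34" --pt "2 -1 37" --pt "2 -1 37" --pt "2 -1 37" --pt "2 -1 37" --pt "2 -1 37" --roll '[0,0,0,0,0,0,0,0]' --claw '[0,0,0,0,0,0.55,0.55,0.55]'

```text
t: 12.5
eef_pos: [0.5754, 0.2208, 0.0228]
tool_rot: [-0.0, 0.897, 0.443, -0.0]
contact_force: [-0.6, 1.1, 0.7]
gripper_width: 0.55
grasp_force: 0.3
```

>>> send_rows --pt "0 0 -30" --pt "0 0 -61" --pt "-28 30 -61" --pt "-56 60 -61" --pt "-84 90 -61" --pt "-112 120 -61" --pt "-140 150 -61" --pt "-168 180 -61" --roll '[0,0,0,0,0,0,0,0]' --claw '[0.55,0.55,0.6,0.6,0.6,0.6,0.6,0.6]'

```text
t: 13.17
eef_pos: [0.6166, -0.0244, 0.0844]
tool_rot: [0.0, 0.897, 0.443, 0.0]
contact_force: [-0.0, -0.0, -0.4]
gripper_width: 0.6
grasp_force: 0.0
```

>>> send_rows --pt "-28 30 0" --pt "-43 45 0" --pt "-43 45 0" --pt "-43 45 0" --pt "-43 45 0" --pt "-43 45 0" --pt "-43 45 0" --pt "-43 45 0" --roll '[0,0,0,0,0,0,0,0]' --claw '[0.6,0.6,0.6,0.6,0.6,0.6,0.6,0.6]'

```text
t: 13.83
eef_pos: [0.6261, -0.0821, 0.0843]
tool_rot: [-0.0, 0.896, 0.444, 0.0]
contact_force: [0.2, 0.3, -0.6]
gripper_width: 0.6
grasp_force: 0.0
```

Run:
```python
from h import *
look()
m=bot.camera_model("scene");im=bot.read_camera("scene")
for c,s in blobs(im,(8,150,90),(20,255,255),25):print(c.round(1),s[2:],cast(m,c,.03).round(4))
```

```text
t 13.8833 [ 0.6261 -0.0825  0.0843] yaw 52.6 w 0.6
[324. 257.] [ 31  29 710] [ 0.627  -0.0839] tool mm -0.6 1.6
[590.7 160.5] [10  6 49] [0.7848 0.5826 0.03  ]
[423.  181.7] [10  8 59] [0.5685 0.2649 0.03  ]
[443.6 192.4] [10  8 60] [0.6185 0.2726 0.03  ]
[411.6 194.2] [10  8 61] [0.5749 0.2198 0.03  ]
[324.2 299.9] [11  9 80] [ 0.6323 -0.089   0.03  ]
```

>>> send_rows --pt "0 1 35" --pt "-1 2 65" --pt "-1 2 76" --pt "-1 2 76" --pt "-1 2 76" --pt "-1 2 76" --pt "-1 2 76" --pt "-1 2 76" --roll '[0,0,0,0,0,0,0,0]' --claw '[0.6,0.6,0.6,0.6,0,0,0,0]'

```text
t: 14.6
eef_pos: [0.6284, -0.0857, 0.0101]
tool_rot: [0.001, 0.897, 0.443, 0.001]
contact_force: [-0.7, -0.1, 4.2]
gripper_width: 0.304
grasp_force: 29.7
```

>>> send_rows --pt "0 0 -40" --pt "4 -3 -75" --pt "37 -28 -75" --pt "70 -54 -75" --pt "103 -79 -75" --pt "136 -105 -75" --pt "169 -130 -75" --pt "202 -156 -75" --roll '[0,0,0,0,0,0,0,0]' --claw '[0,0,0,0,0,0,0,0]'

```text
t: 15.27
eef_pos: [0.6263, 0.171, 0.0845]
tool_rot: [0.0, 0.897, 0.442, 0.001]
contact_force: [1.0, -0.9, -1.6]
gripper_width: 0.309
grasp_force: 29.7
```

>>> send_rows --pt "30 -23 0" --pt "44 -34 10" --pt "44 -34 20" --pt "44 -34 24" --pt "44 -34 24" --pt "44 -34 24" --pt "44 -34 24" --pt "44 -34 24" --roll '[0,0,0,0,0,0,0,0]' --claw '[0,0,0,0,0,0,0,0]'

```text
t: 15.93
eef_pos: [0.6267, 0.2232, 0.06]
tool_rot: [0.0, 0.897, 0.442, 0.0]
contact_force: [0.3, -0.3, 1.0]
gripper_width: 0.303
grasp_force: 29.7
```

Run:
```python
from h import *
look(.07)
```

```text
t 15.9833 [0.6266 0.2235 0.06  ] yaw 52.4 w 0.303
[109.  19.] [ 71  56 382] [0.6377 0.3569] tool mm 112.5 -72.5
[251. 218.] [  38   38 1120] [0.6307 0.2744] tool mm 42.9 -27.7
[192. 283.] [ 37  34 954] [0.592  0.2682] tool mm 14.3 -54.6
[320. 310.] [  45   41 1420] [0.6273 0.2248] tool mm 1.5 -0.2
```

>>> send_rows --pt "1 -2 12" --pt "1 -2 24" --pt "1 -2 33" --pt "1 -2 36" --pt "1 -2 36" --pt "1 -2 36" --pt "1 -2 36" --pt "1 -2 36" --roll '[0,0,0,0,0,0,0,0]' --claw '[0,0,0,0,0,0.55,0.55,0.55]'

```text
t: 16.65
eef_pos: [0.6245, 0.2269, 0.0227]
tool_rot: [-0.0, 0.897, 0.443, -0.0]
contact_force: [0.2, 0.6, -0.1]
gripper_width: 0.55
grasp_force: 0.3
```

>>> send_rows --pt "0 0 -35" --pt "0 0 -65" --pt "-10 8 -70" --pt "-30 24 -70" --pt "-55 46 -70" --pt "-80 67 -70" --pt "-102 86 -70" --pt "-109 87 -70" --roll '[0,0,7,14,21,28,35,42]' --claw '[0.55,0.55,0.55,0.3,0,0,0,0]'

```text
t: 17.32
eef_pos: [0.6287, 0.0791, 0.0934]
tool_rot: [0.002, 0.996, 0.085, 0.0]
contact_force: [0.0, -1.2, -0.4]
gripper_width: -0.001
grasp_force: 0.0
```

Run:
```python
from h import *
o=bot.get_obs();print(o["q"].round(2),o["eef_pos"].round(4),o["t"])
m=bot.camera_model("wrist");print(np.linalg.inv(m["camera_from_world"])[:3,3].round(3))
m=bot.camera_model("scene");im=bot.read_camera("scene")
for c,s in blobs(im,(8,150,90),(20,255,255),25):print(c.round(1),s[2:],cast(m,c,.03).round(4))
cv2.imwrite("pics/s5.png",cv2.resize(im[145:245,375:490],None,fx=5,fy=5,interpolation=cv2.INTER_CUBIC)[:,:,::-1])
```

```text
[-0.21  0.56 -0.02  1.77  0.02  0.81 -1.64] [0.6287 0.0791 0.0934] 17.3167
[0.701 0.093 0.236]
[590.7 160.5] [10  6 49] [0.7848 0.5826 0.03  ]
[423.2 182.1] [ 8  7 46] [0.5695 0.2645 0.03  ]
[443.4 192.7] [10  8 61] [0.6188 0.2718 0.03  ]
[413.  195.3] [ 7  7 31] [0.5789 0.2197 0.03  ]
[431.7 205.4] [10  8 64] [0.6241 0.2266 0.03  ]
```

View pics/s5.png

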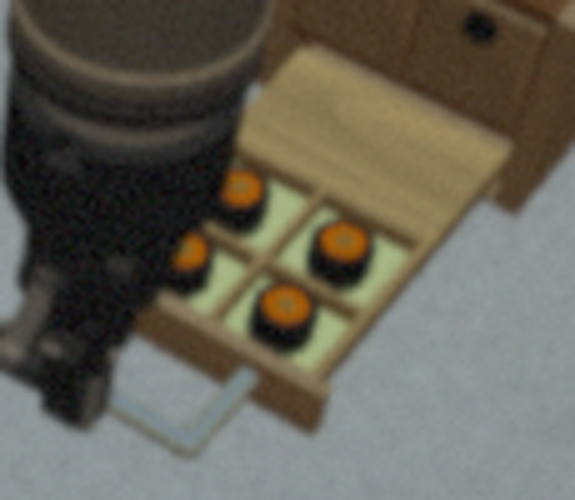

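All four wheels lie flat in their wells, hubs at (240,188), (343,240), (188,250) and (285,303) in the crop. Now I lower the shut fingers in front of the handle.

>>> send_rows --pt "-4 0 20" --pt "-8 0 40" --pt "-8 0 60" --pt "-8 0 72" --pt "-8 0 77" --pt "-8 -5 77" --pt "-9 -10 77" --pt "-10 -15 77" --roll '[2.2,2.2,2.2,2.2,2.2,2.2,2.2,2.2]' --claw '[0,0,0,0,0,0,0,0]'

```text
t: 18.03
eef_pos: [0.6159, 0.1013, 0.0174]
tool_rot: [-0.0, 0.997, 0.073, 0.001]
contact_force: [-0.5, 0.5, 0.4]
gripper_width: 0.002
grasp_force: 0.0
```

>>> send_rows --pt "0 -4 0" --pt "0 -8 0" --pt "0 -13 0" --pt "0 -18 0" --pt "0 -23 0" --pt "0 -28 0" --pt "0 -33 0" --pt "0 -38 0" --roll '[0,0,0,0,0,0,0,0]' --claw '[0,0,0,0,0,0,0,0]'

```text
t: 18.7
eef_pos: [0.6098, 0.1377, 0.0165]
tool_rot: [0.0, 0.997, 0.073, 0.0]
contact_force: [0.9, -2.3, 0.9]
gripper_width: -0.001
grasp_force: 1.1
```

Run:
```python
from h import *
m=bot.camera_model("scene");im=bot.read_camera("scene")
print(bot.get_obs()["contact_force"])
for c,s in blobs(im,(8,150,90),(20,255,255),25):print(c.round(1),s[2:],cast(m,c,.03).round(4))
```

```text
[0.92971154 0.04983524 0.78374531]
[590.9 160.6] [10  7 48] [0.7853 0.5827 0.03  ]
[446.7 189. ] [10  7 57] [0.617  0.2852 0.03  ]
[435.3 201.5] [10  8 62] [0.6224 0.2403 0.03  ]
```

>>> send_rows --pt "0 -6 0" --pt "0 -12 0" --pt "0 -18 0" --pt "0 -24 0" --pt "0 -30 0" --pt "0 -36 0" --pt "0 -42 0" --pt "0 -48 0" --roll '[0,0,0,0,0,0,0,0]' --claw '[0,0,0,0,0,0,0,0]'

```text
t: 19.42
eef_pos: [0.6027, 0.1858, 0.0163]
tool_rot: [-0.0, 0.997, 0.073, 0.0]
contact_force: [1.7, -1.3, 1.4]
gripper_width: -0.001
grasp_force: 1.0
```

>>> send_rows --pt "0 -6 0" --pt "0 -12 0" --pt "0 -18 0" --pt "0 -24 0" --pt "0 -30 0" --pt "0 -36 0" --pt "0 -42 0" --pt "0 -48 0" --roll '[0,0,0,0,0,0,0,0]' --claw '[0,0,0,0,0,0,0,0]'

```text
t: 20.08
eef_pos: [0.5956, 0.2332, 0.0163]
tool_rot: [0.0, 0.997, 0.073, -0.0]
contact_force: [1.0, -0.5, 1.4]
gripper_width: 0.004
grasp_force: 1.0
```

Run:
```python
from h import *
m=bot.camera_model("scene");im=bot.read_camera("scene");o=bot.get_obs()
print(o["contact_force"],o["eef_pos"],o["t"])
cv2.imwrite("pics/s6.png",cv2.resize(im[100:230,375:535],None,fx=4.5,fy=4.5,interpolation=cv2.INTER_CUBIC)[:,:,::-1])
```

```text
[1.23721763 0.15466915 0.6823299 ] [0.59502666 0.23517254 0.01627517] 20.1333
```

View pics/s6.png

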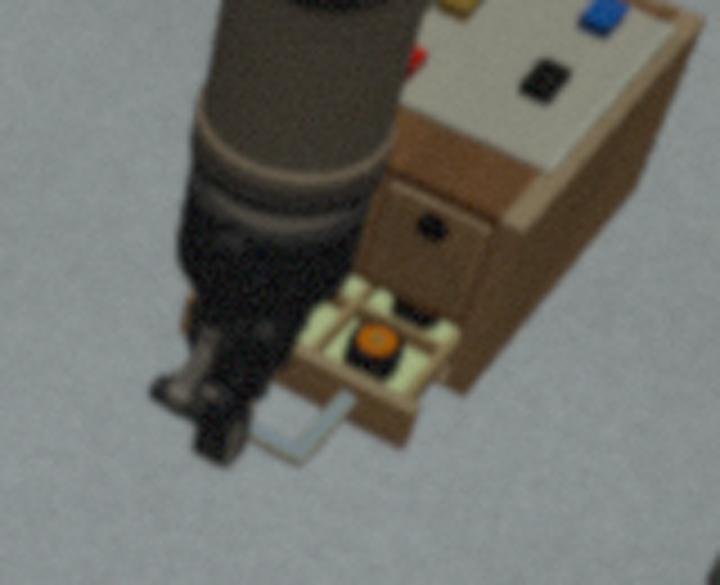

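The drawer is sliding in with the rear wheels passing under the opening. About 45 mm remains, so I slow down.

>>> send_rows --pt "0 -4 0" --pt "0 -8 0" --pt "0 -12 0" --pt "0 -16 0" --pt "0 -20 0" --pt "0 -24 0" --pt "0 -28 0" --pt "0 -32 0" --roll '[0,0,0,0,0,0,0,0]' --claw '[0,0,0,0,0,0,0,0]'

```text
t: 20.8
eef_pos: [0.5907, 0.2647, 0.0162]
tool_rot: [0.0, 0.997, 0.073, -0.0]
contact_force: [0.1, -2.3, 0.7]
gripper_width: -0.004
grasp_force: 1.0
```

>>> send_rows --pt "0 -2 0" --pt "0 -4 0" --pt "0 -6 0" --pt "0 -7 0" --pt "0 -8 0" --pt "0 -9 0" --pt "0 -10 0" --pt "0 -10 0" --roll '[0,0,0,0,0,0,0,0]' --claw '[0,0,0,0,0,0,0,0]'

```text
t: 21.47
eef_pos: [0.5894, 0.2745, 0.0162]
tool_rot: [-0.0, 0.997, 0.073, -0.0]
contact_force: [-1.2, -1.7, 0.5]
gripper_width: -0.001
grasp_force: 0.5
```

>>> send_rows --pt "0 -1 0" --pt "0 -2 0" --pt "0 -3 0" --pt "0 -4 0" --pt "0 -5 0" --pt "0 -6 0" --pt "0 -6 0" --pt "0 -6 0" --roll '[0,0,0,0,0,0,0,0]' --claw '[0,0,0,0,0,0,0,0]'

```text
t: 22.13
eef_pos: [0.5888, 0.2806, 0.0164]
tool_rot: [-0.0, 0.997, 0.073, 0.0]
contact_force: [-0.6, -0.1, -0.2]
gripper_width: 0.0
grasp_force: 0.2
```

Run:
```python
from h import *
im=bot.read_camera("scene");o=bot.get_obs()
print(o["contact_force"],o["eef_pos"],o["t"])
cv2.imwrite("pics/s7.png",cv2.resize(im[100:230,375:535],None,fx=4.5,fy=4.5,interpolation=cv2.INTER_CUBIC)[:,:,::-1])
```

```text
[-0.39840951 -0.43733703 -1.11892677] [0.58886627 0.28064574 0.0164227 ] 22.1833
```

View pics/s7.png

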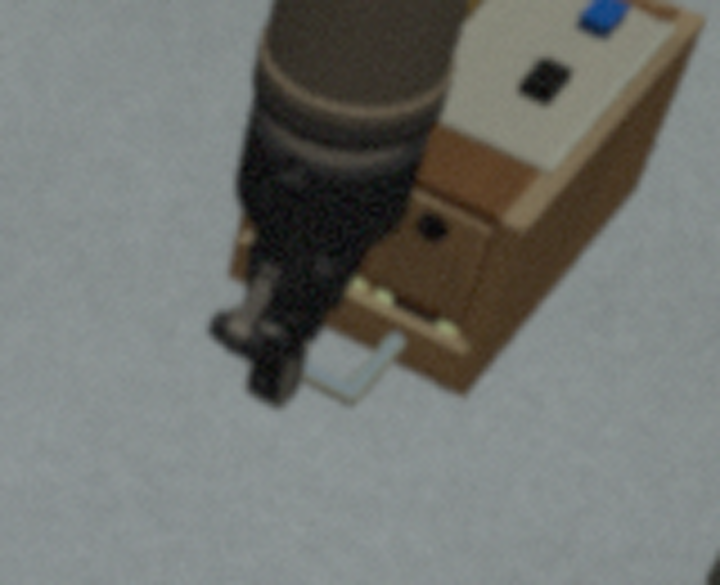

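The drawer is almost shut. A thin gap still shows above the board near (400,305), so I keep pushing slowly until the force rises.

>>> send_rows --pt "0 -1 0" --pt "0 -2 0" --pt "0 -3 0" --pt "0 -4 0" --pt "0 -5 0" --pt "0 -6 0" --pt "0 -6 0" --pt "0 -6 0" --roll '[0,0,0,0,0,0,0,0]' --claw '[0,0,0,0,0,0,0,0]'

```text
t: 22.85
eef_pos: [0.5887, 0.2817, 0.0164]
tool_rot: [0.002, 0.997, 0.071, -0.0]
contact_force: [-0.0, -10.5, 4.2]
gripper_width: 0.004
grasp_force: 5.4
```

The force rose to 10 N and the motion stopped. I back off and check whether the drawer is truly shut.

>>> send_rows --pt "0 6 0" --pt "0 15 0" --pt "0 30 0" --pt "0 60 0" --pt "0 90 0" --pt "0 120 -10" --pt "0 150 -30" --pt "0 190 -50" --roll '[0,0,0,0,0,0,0,0]' --claw '[0,0,0,0,0,0,0,0]'

```text
t: 23.52
eef_pos: [0.6143, 0.1004, 0.065]
tool_rot: [-0.001, 0.997, 0.074, -0.001]
contact_force: [1.4, 0.2, -0.0]
gripper_width: 0.001
grasp_force: 0.0
```

Run:
```python
from h import *
im=bot.read_camera("scene");o=bot.get_obs()
print(o["contact_force"],o["eef_pos"],o["t"])
cv2.imwrite("pics/s8.png",cv2.resize(im[100:210,410:540],None,fx=5.4,fy=5.4,interpolation=cv2.INTER_CUBIC)[:,:,::-1])
```

```text
[ 1.19423431 -7.84410652  2.23918109] [0.61847784 0.08845746 0.0692346 ] 23.5667
```

View pics/s8.png

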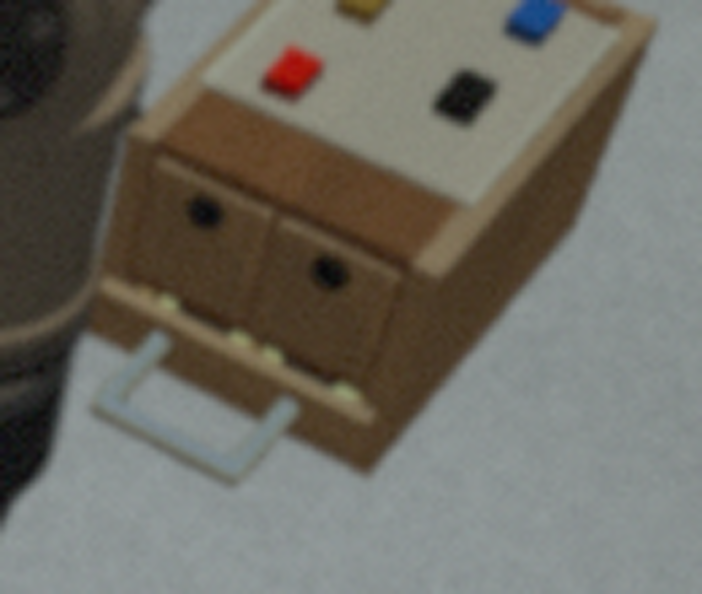

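The drawer looks shut with no wheel proud of its well. Some floor shows through the slit at about (160,300) to (345,390), so I measure the bar-to-face distance (53 mm when shut).

Run:
```python
from h import *
m=bot.camera_model("scene")
f=lambda x,y,z:cast(m,(410+(x-2.2)/5.4,100+(y-2.2)/5.4),z)[:2]
l,r=f(132,137,.112),f(430,275,.112);b=(f(97,403,.026)+f(235,477,.026))/2
L,R=f(104,277,.036),f(376,412,.036) # board top inner-ish edge
e=(r-l)/np.linalg.norm(r-l);n=np.array([-e[1],e[0]])
print("unit",l,r,np.linalg.norm(r-l),np.degrees(np.arctan2(n[1],n[0])))
print("bar",b,"dist",(l-b)@n, "board corners",(l-L)@n,(l-R)@n)
print("initial bar/dist",(l-np.array([.612,.143]))@n)
```

```text
unit [0.51916264 0.34069551] [0.6461933  0.36092119] 0.12863074277625658 99.04663391269393
bar [0.59097963 0.296731  ] dist 0.054710004233419304 board corners -0.0011481377252609889 3.458855296854242e-05
initial bar/dist 0.20983390236270794
```

>>> send_rows --pt "0 0 -30" --pt "0 0 -60" --pt "0 0 -90" --pt "0 0 -120" --pt "0 0 -140" --pt "0 0 -150" --pt "0 0 -150" --pt "0 0 -150" --roll '[-7,-14,-21,-28,-35,-42,-49,-56]' --claw '[0,0,0,0,0,0,0,0]'

```text
t: 24.23
eef_pos: [0.6155, 0.1003, 0.2162]
tool_rot: [0.0, 0.845, 0.535, 0.001]
contact_force: [0.5, 0.6, -1.0]
gripper_width: 0.001
grasp_force: 0.0
```

Bar to face measures 54.7 mm against 53 mm nominal, which counts as shut within camera error, and the 10 N stop fits a hard stop. I check the bystanders by numbers only, since I've viewed 11 pictures, one over the limit of 10, then hand in.

Run:
```python
from h import *
a=cv2.imread("pics/scene0.png")[:,:,::-1].copy();b=bot.read_camera("scene")
for nm,lo,hi,n in(("lid",(105,150,60),(120,255,255),200),("pink",(165,60,100),(180,150,255),300),("green",(50,150,60),(75,255,255),20),("purple",(135,100,60),(160,255,255),20),("red",(0,200,100),(5,255,255),60)):
    for im in(a,b):print(nm,[(c.round(1).tolist(),int(s[4])) for c,s in blobs(im,lo,hi,n)])
g=[cv2.GaussianBlur(i,(5,5),0)[215:255,230:265].astype(int) for i in(a,b)];print("glue diff",abs(g[0]-g[1]).mean())
o=bot.get_obs();print(o["t"],o["contact_force"])
```

```text
lid [([391.4, 298.0], 505)]
lid [([391.5, 298.0], 510)]
pink [([274.1, 287.5], 1912)]
pink [([273.6, 286.7], 1869)]
green [([347.9, 244.8], 93)]
green [([347.8, 245.0], 100)]
purple [([217.7, 347.5], 151)]
purple [([217.7, 347.7], 148)]
red [([142.4, 359.8], 202), ([127.6, 373.1], 185)]
red [([142.3, 359.7], 198), ([127.5, 373.0], 190)]
glue diff 3.0347619047619045
24.2833 [-0.72854529 -0.15890364 -0.22753705]
```

Nothing else has moved.

```bash
python3 -c "
from station import bot
print(bot.hand_in())"
```

```text
the job is handed in; nothing more can be done
None
```

I put all four wheels flat in their wells, pushed the drawer until it stopped (measured shut within about 2 mm), left everything else in place and handed in at about 24 s; I viewed 11 pictures, one over the limit of 10.

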